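Loosen the swing clamp's ribbed lock wheel and swing the bar off the wax block

TASK

Free the wax block in the swing clamp: with a fingertip against its ribbed rim, roll the clamp's lock wheel two full turns anticlockwise (seen from above), and only then push the bar's upright post so that the clamp bar swings off the block and round to its stop, a quarter turn anticlockwise. Lift nothing: leave the block lying where it is and do not disturb the other things on the bench.

Things in the scene. Friction and masses are not known exactly. Their poses are not given: they have to be found in the camera images.
- workboard: fixed raised wooden board, 310x490 mm, 44 mm thick, on which the clamp stands; origin under its middle, at bench level. At its left a pole with a hanging flexible shaft stands beside the bench (0.15 to 0.3 m from the board), and a lamp hood overhangs the left rear of the bench, about 0.24 m above it
- clamp: fixed dark steel base plate, 90 (x) x 185 (y) x 12 mm. Origin: at board level (44 mm above the bench) on the vertical axis of the stud about which wheel and bar turn; the plate spans y = -52 to +132 mm and x = -45 to +45 mm of it. Its y axis points along the bar at the start; the bar swings from there to its -x axis. The stud's top is 84 mm above the board; two stop pins, 46 mm high, limit the bar
- wheel_centre (a point): centre of the brass lock wheel, on the stud's axis, 62 mm above the board. Knurled rim: radius 31 mm, 51 to 73 mm above the board; six upright ribs 8 mm thick, 60 degrees apart, stand out to radius 41 mm (52 to 72 mm above the board): a fingertip between two ribs, led round the axis, carries the wheel along. A small dark pin on top, in line with a rib, shows its turning; it does not rise
- wheel (a joint): angle of the lock wheel, rad, growing anticlockwise seen from above (loosening); within 0.2 of 0 at the start, two full turns are 12.57. Light friction (0.06 N m, about 2 N at the rim), it stays where it is left. No stop marks the two turns; clockwise it comes up against a stop at -0.6
- bar (a joint): angle of the clamp bar about the stud, rad, growing anticlockwise seen from above: 0 over the block (at the start), 1.57 at the stop. Friction 0.12 N m; it stays where it is left
- post (a point): axis of the steel push post that stands up near the bar's outer end, 120 mm from the stud's axis; this point is 70 mm above the board. The post is 16 mm thick (20 mm at its foot) and stands from 48 to 90 mm above the board; the aluminium bar under it is 22 mm wide, 38 to 48 mm above the board, and ends 134 mm from the stud's axis
- block_centre (a point): centre of the green wax block, 37x53x24 mm, loose on the base plate under the bar (its top is 36 mm above the board)
- tweezers: bystander: steel tweezers, 126x13x9 mm, lying flat on the board beside the base plate; origin under its middle
- spool: bystander: thread spool, 24 mm wide, 30 mm tall, standing on the board beside the base plate; the clamp bar passes above it; origin under its middle
- offcut: bystander: wooden block, 45x105x24 mm, lying on the board beyond the spool; the clamp bar passes above it; origin under its middle
- pliers: bystander: round-nose pliers, 126x67x12 mm, lying flat at the left; origin under its middle
- mallet: bystander: rawhide mallet, 222x68x45 mm, lying at the right; origin under its middle
- calipers: bystander: steel calipers, 190x60x8 mm, lying flat at the left; origin under its middle
- tub: bystander: round lidded tub, 94 mm wide, 76 mm tall, standing at the left; origin under its middle

How it is judged (in metres and radians):
On the way, in this order (a step that is already met when the one before it is completed fails the run):
1. the lock wheel is loosened by two full turns (value of joint wheel between 11 and 14.2 rad), for 0.2 s.
2. the bar is swung round to its stop (value of joint bar above 1.4 rad), for 0.2 s.
At the end, for the whole second after the job is handed in: the wheel stands two full turns anticlockwise from its start, to within about a quarter turn (joint 11.0 to 14.2 rad), the bar stands within 10 degrees of its stop (joint above 1.4 rad), both at rest, and the block lies within 10 mm of where it was (all of step 1 and value of joint bar above 1.4 rad and distance of block_centre from where it was at the start of the episode below 0.01 m and velocity of joint wheel between -0.1 and 0.1 rad/s and velocity of joint bar between -0.1 and 0.1 rad/s); the robot touches nothing.
It fails at once if the bar was swung (over 0.2 rad) before the wheel had been loosened by two turns (to within a quarter turn) (value of joint bar above 0.2 rad and value of joint wheel below 11 rad).
It fails at once if the wax block was lifted or shifted by more than 10 mm (distance of block_centre from where it was at the start of the episode above 0.01 m).
It fails at once if another thing on the bench was lifted or shifted by more than 20 mm (distance of any of tweezers, spool, offcut, pliers, mallet, calipers, tub from where it was at the start of the episode above 0.02 m).
It also fails if it takes over 67 s, if anything falls off the work surface, if the arm or the gripper's body presses on something with over 40 N, if the wrist force passes 120 N, or if a joint passes its speed limit or range.

ROBOT

A 6-joint arm with a two-finger parallel gripper is mounted at the origin on a cart in front of the work surface, level with it; the furniture and walls round the work are solid. World frame = base frame: x ahead of the robot, y to its left, z up, the work surface at z = 0. Lengths are in m, angles in degrees, forces in N, time in s.
With the tool pointing down it reaches from about 0.35 to 0.875 m from the base axis. Payload 4.2 kg.
Tool frame: the origin (TCP) lies between the finger pads; the fingertips stand 25 mm ahead of it and the grasp point (between the pads) lies 6 mm ahead of it (r.tips_ahead is the distance from the TCP to the fingertips, in m); z points along the fingers, y is the direction in which the jaws open and shut (so a half turn about z gives the same grasp; the last joint's range is limited). The gripper opens to 87 mm and grips with 3 to 60 N. Pads are 19 mm wide; open, the fingers measure 117 mm over their backs; the gripper's body (75 mm by 190 mm) begins 51 mm behind the grasp point.
Start: joints at [89.358, 22.042, 0.453, 0, -68.411, -14.817], TCP at [0.167, 0.602, 0.22] pointing down, gripper open.
Joint ranges: [-179.83, 179.83], [-69.29, 118.12], [-61.27, 80.66], [-181.25, 117.63], [-171.15, -9.14], [-177.46, 177.46]. Speed limits (degrees/s): [159.86, 159.86, 180, 180, 180, 180].

INTERFACE

Orientations are given as a 3x3 rotation matrix whose columns are the frame's x, y, z axes.
In Python, from station import r, vision, finish_job gives the robot as it stands.
- The arm moves only by the shell command python3 -m jog 'ROWS'. ROWS is a JSON object of lists of equal length, an entry for each row: "rot": the turn, a rotation vector about the world's x, y, z in degrees, a list of three; "delta_pos": the shift along the world's x, y, z in mm, a list of three; "grip": the opening in per cent of the stroke, from 0 (shut) to 100 (fully open). A call has 1 to 10 rows; each row shifts and turns the commanded pose from where the row before left it; what a row does not reach is not made up. A row lasts 1/12 s, in which the tool goes at most 41.7 mm and 7.16 degrees, less where a joint would pass 70% of its speed; a pose out of reach is approached as far as the arm can. A call with a gripper value outside its range is refused whole. The fingers move at their own pace and stop on an object; the grip force is fixed at half the most. Time passes only in rows, so rows that do not move let the fingers close. It gives the time, the measured TCP pose, the force and the opening at its end, in the units of the state.
- r.sense(): the state, without advancing time (a new reading comes with each control period).
- vision.capture(name): name is "scene" or "top"; returns a dict with "frame" (420x560x3 uint8, red, green, blue), "K" (3x3 intrinsics, pixels), "k1" (the pictures are not rectified: a ray, as slopes to the right and down, at radius r is drawn at 1 + k1 r^2 times it, then the intrinsics apply), "xyz" and "orientation" of the camera in the world. Camera axes: x right, y up, looking along -z (the intrinsics and any distortion apply to the point x, -y, -z); pixel columns grow to the right and rows downward; lengths in m; the calibration is good to about 2 mm. A picture is of the moment at which its call begins. There is no depth.
- finish_job(): hands the job in, once; it reports no verdict.
The state is a dict: "time_s": time; "joints": joint angles; "joint_velocities": joint speeds; "effort": joint torques, N m; "tcp_pos": TCP position; "ee_rot": TCP orientation; "wrist_force": force on the tool from outside, world axes, zero at the start; "moment": the same for the moment, N m; "gripper_width": opening from 0.0 (shut) to 1.0 (fully open).
Only numpy, scipy, OpenCV 4.12 (cv2) and the standard library are available. Lean on these libraries where they do the work, as an engineer would, in place of code of your own. Each camera call takes 0.05 s, during which the arm holds its last target. There are 200 camera calls.

## Working session

There is one attempt and no reset: what is moved stays moved. The work goes in short steps, Python scripts to look and compute and a shell command to move; the robot and the scene stay as the last step left them, time stands still between calls to the robot, and variables do not carry over. Pictures are saved under pics/ and viewed, about 8 in all and at most 12, crops included, and the job is handed in when it is done.

```bash
ls; mkdir -p pics
python3 - <<'E'
from station import r,vision
import cv2,pickle
print(r.sense())
for n in("scene","top"):
    c=vision.capture(n);pickle.dump(c,open(n+'.pkl','wb'))
    print(n,c['K'],c['k1'],c['xyz'],c['orientation'])
    cv2.imwrite(f'pics/{n}0.png',c['frame'][:,:,::-1])
E
```

```text
pics
{'time_s': 0.0, 'joints': array([ 8.93586063e+01,  2.20901925e+01,  3.78252241e-01, -2.97096922e-02,
       -6.84106344e+01, -1.48154357e+01]), 'joint_velocities': array([ 0.00885294,  0.05253354, -0.11901744,  0.08619359, -0.00316908,
       -0.03993252]), 'effort': array([ 2.43792210e-04, -3.90663815e+01,  1.87396485e+01,  4.21983629e+00,
        1.08736404e-02, -1.92959023e-04]), 'tcp_pos': array([0.16639804, 0.60179829, 0.2188533 ]), 'ee_rot': array([[ 9.63780552e-01, -2.66696066e-01, -5.06071564e-04],
       [-2.66696533e-01, -9.63778193e-01, -2.13375210e-03],
       [ 8.13225521e-05,  2.19143631e-03, -9.99997595e-01]]), 'wrist_force': array([ 0.10702917,  1.07199561, -0.08078093]), 'moment': array([0.02983353, 0.03786672, 0.03192177]), 'gripper_width': 1.0002595543106052}
scene [[518.88172868   0.         279.87397398]
 [  0.         518.88172868 211.47789376]
 [  0.           0.           1.        ]] 0.05507821985662232 [0.18245356 0.73505109 1.10329211] [[-0.88783433  0.35221642 -0.29613137]
 [-0.46008191 -0.69154072  0.55686271]
 [-0.00865072  0.63064652  0.776022  ]]
top [[477.57447342   0.         278.95383884]
 [  0.         477.57447342 213.40441043]
 [  0.           0.           1.        ]] -0.15659695421295114 [0.44200065 0.01321599 1.28280657] [[-0.02745503  0.99474076 -0.0986764 ]
 [-0.9994978  -0.02575494  0.01846186]
 [ 0.01582336  0.09913372  0.9949483 ]]
```

View pics/top0.png

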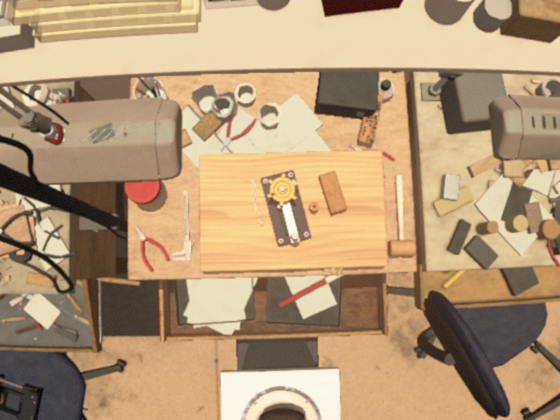

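View pics/scene0.png

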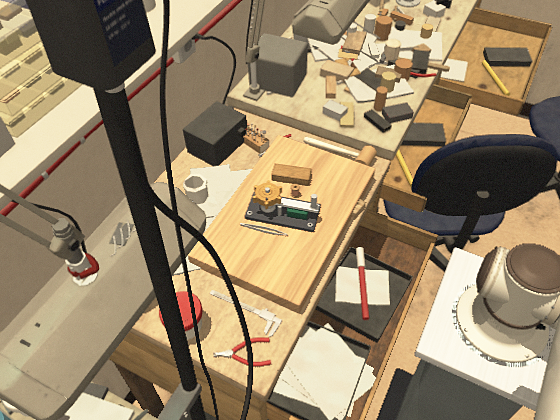

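```bash
cat > h.py <<'E'
import numpy as np,cv2,pickle
def ray(c,u,v):
    K=c['K'];d=cv2.undistortPoints(np.array([[[u,v]]],float),K,np.array([c['k1'],0,0,0,0.]))[0,0]
    return np.array(c['orientation'])@np.array([d[0],-d[1],-1.])
def at(c,u,v,z):
    d=ray(c,u,v);o=np.array(c['xyz']);return o+d*(z-o[2])/d[2]
def proj(c,p):
    q=np.array(c['orientation']).T@(np.array(p)-np.array(c['xyz']))
    s=np.array([q[0],-q[1]])/-q[2];s=s*(1+c['k1']*(s@s));return c['K'][:2,:2]@s+c['K'][:2,2]
def crop(c,u,v,w,h,k,name):
    im=c['frame'][v:v+h,u:u+w,::-1];cv2.imwrite(name,cv2.resize(im,None,fx=k,fy=k,interpolation=cv2.INTER_CUBIC))
E
python3 - <<'E'
from h import *
t=pickle.load(open('top.pkl','rb'));s=pickle.load(open('scene.pkl','rb'))
a=cv2.resize(t['frame'][155:265,240:360,::-1],None,fx=5,fy=5,interpolation=cv2.INTER_CUBIC)
cv2.imwrite('pics/topc.png',a)
crop(s,230,150,110,100,6,'pics/scenec.png')
E
```

```text
(no output)
```

View pics/topc.png

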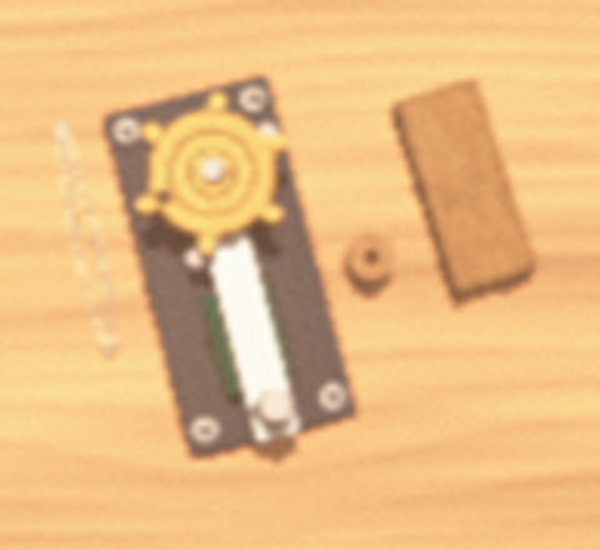

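View pics/scenec.png

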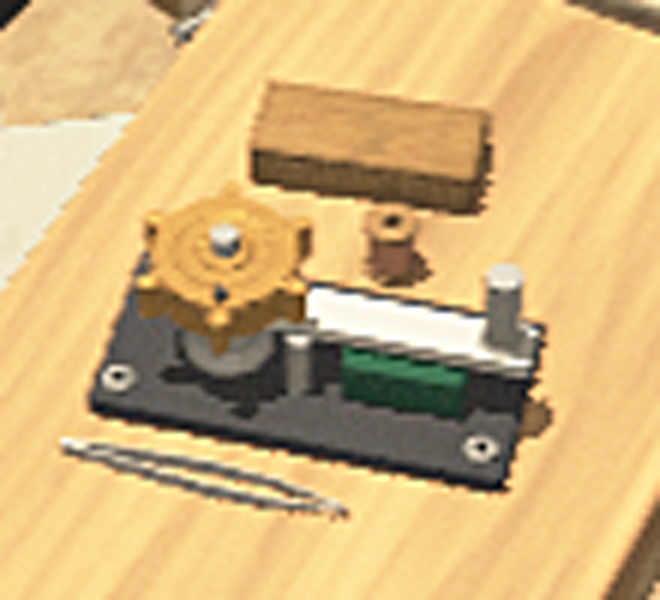

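Run:
```python
from h import *
t=pickle.load(open('top.pkl','rb'));s=pickle.load(open('scene.pkl','rb'))
T=lambda x,y,z:at(t,240+(x+.5)/5-.5,155+(y+.5)/5-.5,z)
S=lambda x,y,z:at(s,230+(x+.5)/6-.5,150+(y+.5)/6-.5,z)
a=T(212,169,.128);b=S(225,234,.128);p=T(274,405,.134);q=S(505,272,.134)
print(a,b,p,q)
print(np.hypot(*(p-a)[:2]),np.hypot(*(q-b)[:2]))
c=(a+b)/2
d=(p-a)[:2]; print('bar dir',np.degrees(np.arctan2(d[1],d[0])))
for x,y in[(218,102),(277,142),(275,215),(206,246),(147,205),(150,131)]:
    e=(T(x,y,.116)-a)[:2];print(np.hypot(*e),np.degrees(np.arctan2(e[1],e[0])))
for n,x,y,z in[('spool',371,257,.074),('off',395,105,.068),('off',478,82,.068),('off',533,270,.068),('off',457,300,.068)]: print(n,T(x,y,z))
```

```text
[ 0.61773912 -0.01734324  0.128     ] [ 0.61736903 -0.01603047  0.128     ] [ 0.50125921 -0.04382754  0.134     ] [ 0.50205073 -0.04523319  0.134     ]
0.1194528660097495 0.11895844032742155
bar dir -167.19031073181154
0.03557829002454197 -6.843237696122589
0.03593951691140983 -66.13906116149687
0.037724053428557044 -125.42599478703688
0.03658123590202197 174.17272819187198
0.03567294380352001 115.39833290207143
0.03681816609578443 54.077756873964695
spool [ 0.57857482 -0.0986838   0.074     ]
off [ 0.658029   -0.11451757  0.068     ]
off [ 0.66917694 -0.15819338  0.068     ]
off [ 0.57042156 -0.18265738  0.068     ]
off [ 0.55594508 -0.1427225   0.068     ]
```

Run:
```python
from h import *
t=pickle.load(open('top.pkl','rb'));s=pickle.load(open('scene.pkl','rb'))
for P in[(0,0,.1),(.167,.602,.22),(.167,.602,.32),(.09,.3,.3),(.25,.35,.22),(.42,.05,.22)]: print(P,proj(t,P),proj(s,P))
# pole foot triangulation by vertical line in both: plane fits
def vert(c,a,b):
    n=np.cross(ray(c,*a),ray(c,*b));n=n/np.linalg.norm(n);return n,n@np.array(c['xyz'])
n1,d1=vert(s,(112,100),(190,385));n2,d2=vert(t,(0,185),(120,222))
print(n1,n2)
print(np.linalg.solve(np.array([n1[:2],n2[:2]]),[d1-n1[2]*.2,d2-n2[2]*.2]))
# closest points of rays for cable loop guesses
def tri(a,b):
    A=ray(t,*a);B=ray(s,*b);o=np.array(t['xyz']);q=np.array(s['xyz'])
    x=np.linalg.lstsq(np.stack([A,-B],1),q-o,rcond=None)[0];return o+A*x[0],q+B*x[1]
for z in(.2,.4,.6,.8): print(z,[at(s,u,v,z).round(2) for u,v in[(190,225),(240,290),(250,380)]],[at(t,u,v,z).round(2) for u,v in[(20,240),(70,265),(70,290)]])
```

```text
(0, 0, 0.1) [281.64123752 439.06307637] [515.67297135 298.90564705]
(0.167, 0.602, 0.22) [ 20.55275245 383.75888011] [337.87865351 541.96147252]
(0.167, 0.602, 0.32) [ -1.73566388 394.27656971] [343.76392169 530.03625595]
(0.09, 0.3, 0.3) [137.74658043 433.02279537] [460.85395745 360.610146  ]
(0.25, 0.35, 0.22) [122.95138365 350.07867358] [350.68360067 362.92413554]
(0.42, 0.05, 0.22) [255.02721481 271.29956434] [330.96402601 211.31201041]
[0.66738541 0.74377234 0.03740872] [-0.95328063  0.30187626  0.01125889]
[0.56381887 0.43828468]
0.2 [array([0.69, 0.21, 0.2 ]), array([0.51, 0.3 , 0.2 ]), array([0.4 , 0.45, 0.2 ])] [array([0.5 , 0.61, 0.2 ]), array([0.44, 0.48, 0.2 ]), array([0.38, 0.48, 0.2 ])]
0.4 [array([0.57, 0.33, 0.4 ]), array([0.43, 0.4 , 0.4 ]), array([0.35, 0.51, 0.4 ])] [array([0.49, 0.5 , 0.4 ]), array([0.44, 0.39, 0.4 ]), array([0.39, 0.39, 0.4 ])]
0.6 [array([0.46, 0.44, 0.6 ]), array([0.36, 0.49, 0.6 ]), array([0.3 , 0.58, 0.6 ])] [array([0.48, 0.39, 0.6 ]), array([0.44, 0.31, 0.6 ]), array([0.41, 0.31, 0.6 ])]
0.8 [array([0.35, 0.56, 0.8 ]), array([0.29, 0.59, 0.8 ]), array([0.25, 0.64, 0.8 ])] [array([0.47, 0.28, 0.8 ]), array([0.44, 0.22, 0.8 ]), array([0.42, 0.22, 0.8 ])]
```

```bash
python3 -m jog '{"delta_pos":[[-6,-34,0],[-6,-34,0],[-6,-34,0],[-6,-34,0],[-6,-34,0],[-6,-34,0]],"rot":[[0,0,-6],[0,0,-6],[0,0,-6],[0,0,-6],[0,0,-6],[0,0,-6]],"grip":[100,100,100,100,100,100]}'
python3 -m jog '{"delta_pos":[[28,-24,0],[28,-24,0],[28,-24,0],[28,-24,0],[28,-24,0]],"rot":[[0,0,-6],[0,0,-6],[0,0,-6],[0,0,-6],[0,0,-6]],"grip":[100,100,100,100,100]}'
python3 -c "
from station import r
s=r.sense();print(s['tcp_pos'],s['ee_rot'],s['joints'],s['wrist_force'])"
```

```text
time_s: 0.6
tcp_pos: [0.1304, 0.3963, 0.2193]
ee_rot: [[0.619, -0.786, -0.0], [-0.786, -0.619, -0.001], [0.001, 0.001, -1.0]]
wrist_force: [0.2, 0.2, 1.0]
gripper_width: 0.998
time_s: 1.02
tcp_pos: [0.2712, 0.2768, 0.2201]
ee_rot: [[0.145, -0.989, 0.0], [-0.989, -0.145, 0.001], [-0.001, -0.0, -1.0]]
wrist_force: [0.6, 0.9, -0.3]
gripper_width: 1.003
[0.2711685  0.27683978 0.22005624] [[ 1.44597368e-01 -9.89490576e-01  4.58281304e-05]
 [-9.89490388e-01 -1.44597312e-01  6.23651132e-04]
 [-6.10470293e-04 -1.35524807e-04 -9.99999804e-01]] [ 6.99378182e+01 -2.09147432e+00 -2.97773316e+01 -1.10607186e-02
 -6.22796781e+01 -6.16187126e+01] [ 0.63808379  0.940881   -0.25106698]
```

```bash
python3 -m jog '{"delta_pos":[[18,-28,0],[18,-28,0],[18,-28,0],[18,-28,0],[18,-28,0],[18,-28,0],[18,-28,0]],"rot":[[0,0,-7],[0,0,-7],[0,0,-7],[0,0,-7],[0,0,-7],[0,0,-7],[0,0,-7]],"grip":[100,100,100,100,100,100,100]}'
python3 -m jog '{"delta_pos":[[31,-14,0],[31,-14,0],[31,-14,0],[31,-14,0],[31,-14,0],[31,-14,0],[31,-14,0],[0,0,0]],"rot":[[0,0,-7],[0,0,-7],[0,0,-7],[0,0,-7],[0,0,-7],[0,0,-7],[0,0,-7],[0,0,-6]],"grip":[100,100,100,100,100,100,100,80]}'
python3 -m jog '{"delta_pos":[[0,0,-20],[0,0,-20],[0,0,-20],[0,0,0]],"rot":[[0,0,0],[0,0,0],[0,0,0],[0,0,0]],"grip":[79,79,79,79]}'
python3 - <<'E'
from station import r,vision
from h import *
s=r.sense();R=s['ee_rot'];print(s['tcp_pos'],np.degrees(np.arctan2(R[1,1],R[0,1])),R[:,2],s['joints'],s['gripper_width'])
t=vision.capture('top');c=vision.capture('scene')
a=cv2.resize(t['frame'][135:265,210:360,::-1],None,fx=3.4,fy=3.4);b=cv2.resize(c['frame'][110:240,225:335,::-1],None,fx=3.4,fy=3.4)
b=b[:a.shape[0]];cv2.imwrite('pics/x1.png',np.hstack([a,b])[:,:800]);print(a.shape,b.shape)
E
```

```text
time_s: 1.6
tcp_pos: [0.3969, 0.0807, 0.2199]
ee_rot: [[-0.653, -0.757, -0.0], [-0.757, 0.653, 0.0], [-0.0, 0.0, -1.0]]
wrist_force: [0.4, 1.3, -0.7]
gripper_width: 0.999
time_s: 2.27
tcp_pos: [0.6176, -0.018, 0.2175]
ee_rot: [[-0.995, 0.104, -0.001], [0.104, 0.995, -0.001], [0.001, -0.001, -1.0]]
wrist_force: [2.0, -0.1, 0.1]
gripper_width: 0.972
time_s: 2.6
tcp_pos: [0.6104, -0.016, 0.1548]
ee_rot: [[-0.995, 0.096, -0.01], [0.096, 0.995, -0.001], [0.01, -0.002, -1.0]]
wrist_force: [-0.7, 0.2, -1.3]
gripper_width: 0.805
[ 0.610354   -0.01596964  0.15479447] 84.46317424878785 [-1.01148628e-02 -5.28201857e-04 -9.99948704e-01] [  13.61754234   23.87438074   -6.45979158   -0.12329921  -60.23626807
 -109.09305745] 0.8052646401367972
(442, 510, 3) (442, 374, 3)
```

View pics/x1.png

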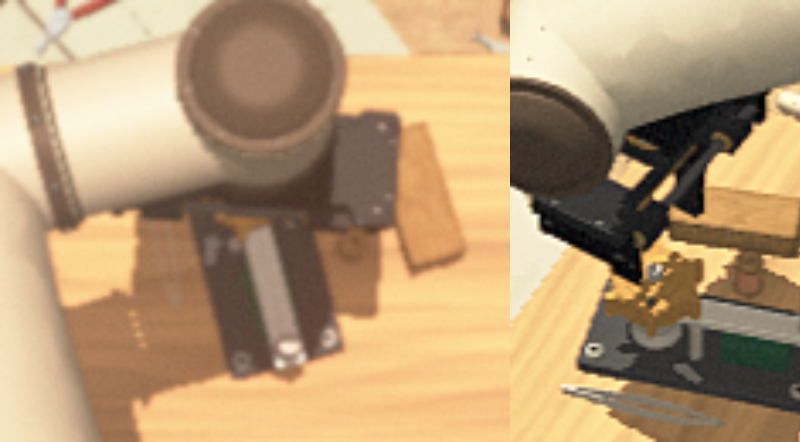

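```bash
python3 -m jog '{"delta_pos":[[0,0,0],[0,0,0],[0,0,0]],"rot":[[0,0,0],[0,0,0],[0,0,0]],"grip":[79,79,79]}'
```

```text
time_s: 2.95
tcp_pos: [0.6143, -0.0154, 0.1615]
ee_rot: [[-0.995, 0.095, 0.003], [0.095, 0.995, 0.0], [-0.003, 0.001, -1.0]]
wrist_force: [-1.0, -0.6, 0.0]
gripper_width: 0.792
```

```bash
python3 -m jog '{"delta_pos":[[3,-1,-8],[0,0,-8],[0,0,-8],[0,0,-6],[0,0,-4],[0,0,0],[0,0,0]],"rot":[[0,0,0],[0,0,0],[0,0,0],[0,0,0],[0,0,0],[0,0,0],[0,0,0]],"grip":[79,79,79,79,79,79,79]}'
python3 -m jog '{"delta_pos":[[0,0,0],[0,0,0],[0,0,0],[0,0,0],[0,0,0],[0,0,0],[0,0,0],[0,0,0],[0,0,0]],"rot":[[0,0,3],[0,0,4],[0,0,5],[0,0,5],[0,0,5],[0,0,5],[0,0,5],[0,0,4],[0,0,4]],"grip":[79,79,79,79,79,79,79,79,79]}'
```

```text
time_s: 3.53
tcp_pos: [0.6164, -0.0167, 0.1255]
ee_rot: [[-0.995, 0.095, -0.001], [0.095, 0.995, -0.0], [0.001, -0.0, -1.0]]
wrist_force: [0.4, 0.1, 0.2]
gripper_width: 0.787
time_s: 4.28
tcp_pos: [0.6169, -0.0165, 0.1266]
ee_rot: [[-0.822, -0.57, 0.001], [-0.57, 0.822, 0.0], [-0.001, -0.001, -1.0]]
wrist_force: [0.8, -0.0, 0.0]
gripper_width: 0.787
```

```bash
python3 -m jog '{"delta_pos":[[0,0,0],[0,0,0]],"rot":[[0,0,4],[0,0,4]],"grip":[79,79]}'
python3 - <<'E'
from station import r,vision
from h import *
s=r.sense();print(s['moment'],s['wrist_force'])
c=vision.capture('scene');crop(c,225,150,110,90,6,'pics/x2.png')
E
```

```text
time_s: 4.45
tcp_pos: [0.6169, -0.0166, 0.1266]
ee_rot: [[-0.734, -0.679, 0.001], [-0.679, 0.734, 0.0], [-0.001, -0.001, -1.0]]
wrist_force: [-0.3, 0.2, 0.6]
gripper_width: 0.787
[ 0.08442116 -0.07544998  0.03167718] [-0.31629882  0.23338843  0.63170181]
```

View pics/x2.png

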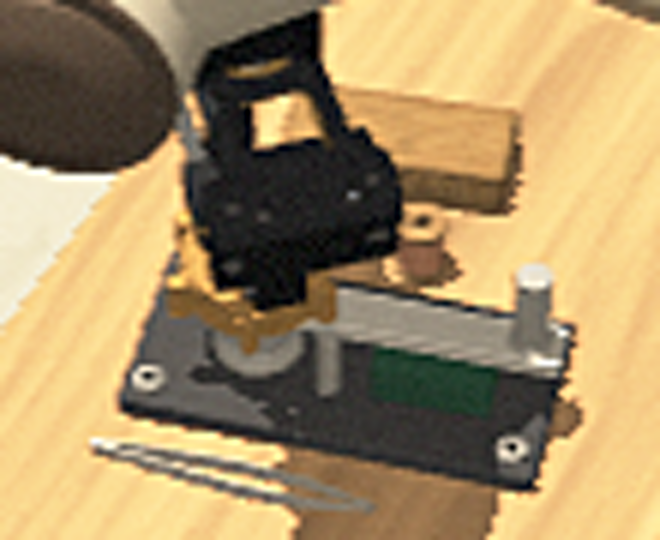

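```bash
Z='x'
python3 -m jog '{"rot":[[0,0,6],[0,0,7],[0,0,7],[0,0,7],[0,0,7],[0,0,7],[0,0,7],[0,0,7],[0,0,7],[0,0,7]],"delta_pos":[[0,0,0],[0,0,0],[0,0,0],[0,0,0],[0,0,0],[0,0,0],[0,0,0],[0,0,0],[0,0,0],[0,0,0]],"grip":[79,79,79,79,79,79,79,79,79,79]}'
python3 -m jog '{"rot":[[0,0,7],[0,0,7],[0,0,7],[0,0,7],[0,0,7],[0,0,7],[0,0,7],[0,0,7],[0,0,7],[0,0,7]],"delta_pos":[[0,0,0],[0,0,0],[0,0,0],[0,0,0],[0,0,0],[0,0,0],[0,0,0],[0,0,0],[0,0,0],[0,0,0]],"grip":[79,79,79,79,79,79,79,79,79,79]}'
python3 -m jog '{"rot":[[0,0,7],[0,0,7],[0,0,7],[0,0,7],[0,0,7],[0,0,6],[0,0,5],[0,0,4],[0,0,3],[0,0,3]],"delta_pos":[[0,0,0],[0,0,0],[0,0,0],[0,0,0],[0,0,0],[0,0,0],[0,0,0],[0,0,0],[0,0,0],[0,0,0]],"grip":[79,79,79,79,79,79,79,79,79,79]}'
python3 - <<'E'
from station import r,vision
from h import *
s=r.sense();R=s['ee_rot'];print(s['tcp_pos'],np.degrees(np.arctan2(R[1,1],R[0,1])),s['moment'],s['wrist_force'],s['joints'][5])
E
```

```text
time_s: 5.33
tcp_pos: [0.6168, -0.0166, 0.1264]
ee_rot: [[0.371, -0.928, 0.001], [-0.928, -0.371, 0.0], [0.0, -0.001, -1.0]]
wrist_force: [0.4, -0.6, 1.1]
gripper_width: 0.793
time_s: 6.17
tcp_pos: [0.6168, -0.0166, 0.1264]
ee_rot: [[1.0, 0.031, 0.001], [0.031, -1.0, 0.0], [0.001, -0.0, -1.0]]
wrist_force: [0.1, -0.8, 0.1]
gripper_width: 0.79
time_s: 7.0
tcp_pos: [0.6168, -0.0166, 0.1264]
ee_rot: [[0.536, 0.844, 0.001], [0.844, -0.536, 0.0], [0.001, 0.001, -1.0]]
wrist_force: [0.3, 0.7, 0.0]
gripper_width: 0.79
[ 0.61684353 -0.01656115  0.12644473] -32.38915862343376 [-0.07557033 -0.07490116  0.03174493] [0.25018215 0.66549759 0.00782447] 134.1300497374384
```

```bash
python3 -m jog '{"rot":[[0,0,-3],[0,0,-2],[0,0,-1],[0,0,-6],[0,0,-7],[0,0,-7],[0,0,-7],[0,0,-7],[0,0,-7],[0,0,-7]],"delta_pos":[[0,0,0],[0,0,5],[0,0,12],[0,0,13],[0,0,0],[0,0,0],[0,0,0],[0,0,0],[0,0,0],[0,0,0]],"grip":[79,79,79,79,79,79,79,79,79,79]}'
python3 -m jog '{"rot":[[0,0,-7],[0,0,-7],[0,0,-7],[0,0,-7],[0,0,-7],[0,0,-7],[0,0,-7],[0,0,-7],[0,0,-7],[0,0,-7]],"delta_pos":[[0,0,0],[0,0,0],[0,0,0],[0,0,0],[0,0,0],[0,0,0],[0,0,0],[0,0,0],[0,0,0],[0,0,0]],"grip":[79,79,79,79,79,79,79,79,79,79]}'
python3 -m jog '{"rot":[[0,0,-7],[0,0,-7],[0,0,-7],[0,0,-7],[0,0,-7],[0,0,-7],[0,0,-7],[0,0,-7],[0,0,-7],[0,0,-7]],"delta_pos":[[0,0,0],[0,0,0],[0,0,0],[0,0,0],[0,0,0],[0,0,0],[0,0,0],[0,0,0],[0,0,0],[0,0,0]],"grip":[79,79,79,79,79,79,79,79,79,79]}'
python3 -m jog '{"rot":[[0,0,-7],[0,0,-7],[0,0,-5],[0,0,-5],[0,0,-3],[0,0,0],[0,0,0]],"delta_pos":[[0,0,0],[0,0,0],[0,0,0],[0,0,0],[0,0,0],[0,0,0],[0,0,0]],"grip":[79,79,79,79,79,79,79]}'
python3 - <<'E'
from station import r,vision
from h import *
s=r.sense();R=s['ee_rot'];print(s['tcp_pos'],np.degrees(np.arctan2(R[1,1],R[0,1])),s['wrist_force'],s['joints'][5])
c=vision.capture('scene');crop(c,225,150,110,90,6,'pics/x3.png');t=vision.capture('top');pickle.dump(c,open('c3.pkl','wb'))
for a in range(0,360,60):
  a=np.radians(a-9);print(((proj(c,(.6172+.041*np.cos(a),-.0167+.041*np.sin(a),.116))-[225,150])*6).round(),end='')
E
```

```text
time_s: 7.83
tcp_pos: [0.6168, -0.0166, 0.1564]
ee_rot: [[0.999, 0.054, 0.001], [0.054, -0.999, 0.0], [0.001, -0.0, -1.0]]
wrist_force: [-0.3, -0.6, -0.7]
gripper_width: 0.791
time_s: 8.67
tcp_pos: [0.6168, -0.0166, 0.1564]
ee_rot: [[0.393, -0.92, 0.001], [-0.92, -0.393, 0.0], [0.0, -0.001, -1.0]]
wrist_force: [0.8, -0.5, 0.0]
gripper_width: 0.791
time_s: 9.5
tcp_pos: [0.6168, -0.0166, 0.1564]
ee_rot: [[-0.73, -0.683, 0.001], [-0.683, 0.73, 0.0], [-0.001, -0.001, -1.0]]
wrist_force: [-0.6, -0.2, -0.4]
gripper_width: 0.79
time_s: 10.08
tcp_pos: [0.6167, -0.0166, 0.1563]
ee_rot: [[-0.958, -0.285, 0.001], [-0.285, 0.958, 0.0], [-0.001, -0.0, -1.0]]
wrist_force: [-0.8, -0.7, 0.1]
gripper_width: 0.788
[ 0.61674644 -0.01657941  0.15630582] 106.57844123742693 [-0.77198757 -0.69604326  0.12582892] -86.89718064400653
[178. 207.][164. 279.][242. 324.][333. 293.][343. 220.][266. 178.]
```

View pics/x3.png

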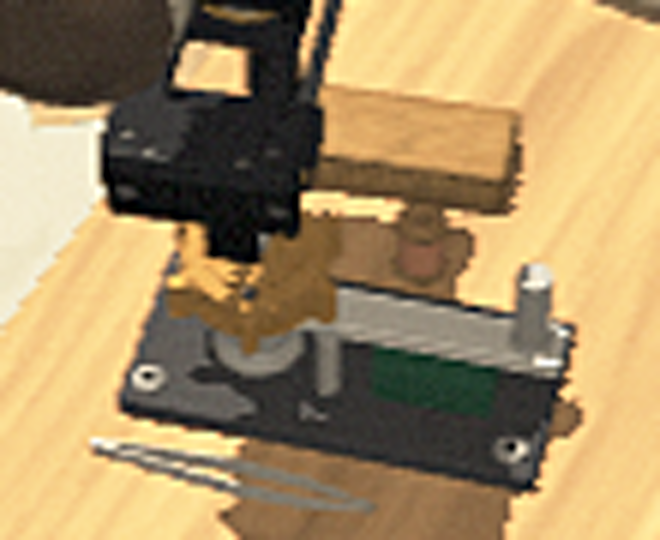

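Run:
```python
from h import *
c=pickle.load(open('c3.pkl','rb'))
def f(phi,z,cen=(.6168,-.0166)):
  p=np.radians(phi);y=np.array([np.cos(p),np.sin(p)]);x=np.array([-y[1],y[0]])
  for rr in(.0344,.0494):
    print(phi,z,rr,[((proj(c,[*(np.array(cen)+rr*y+w*x),z])-[225,150])*6).round() for w in(-.0095,.0095)])
f(106.6,.1313);f(133,.1016);f(133-180,.1016)
```

```text
106.6 0.1313 0.0344 [array([215., 284.]), array([260., 290.])]
106.6 0.1313 0.0494 [array([207., 312.]), array([252., 318.])]
133 0.1016 0.0344 [array([255., 337.]), array([299., 327.])]
133 0.1016 0.0494 [array([264., 364.]), array([308., 354.])]
-47 0.1016 0.0344 [array([257., 210.]), array([214., 219.])]
-47 0.1016 0.0494 [array([248., 185.]), array([206., 194.])]
```

Run:
```python
from h import *
c=pickle.load(open('c3.pkl','rb'))
im=c['frame'][150:215,245:290,::-1];cv2.imwrite('pics/x4.png',cv2.resize(im,None,fx=9,fy=9,interpolation=cv2.INTER_CUBIC))
for a in(115,-5): 
  a=np.radians(a);print((proj(c,(.6172+.026*np.cos(a),-.0167+.026*np.sin(a),.119))-[245,150])*9)
```

```text
[195.96893557 437.57340662]
[124.37769157 330.60089604]
```

View pics/x4.png

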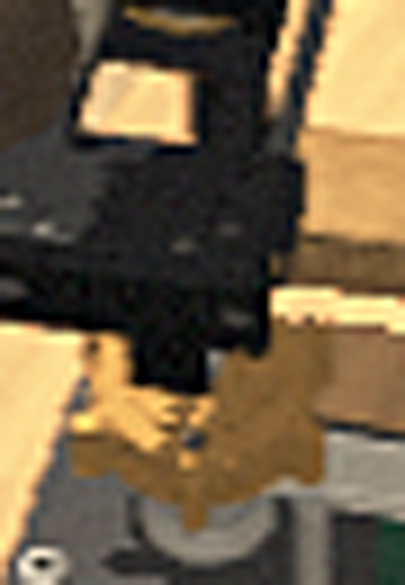

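Run:
```python
from station import r
from h import *
print(r.tips_ahead,[a for a in dir(r) if a[0]!='_'])
c=pickle.load(open('c3.pkl','rb'))
for z in(.131,.14,.145,.15):
 p=np.radians(106.6);y=np.array([np.cos(p),np.sin(p)])
 print(z,[((proj(c,[*(np.array((.6168,-.0166))+rr*y),z])-[225,150])*6).round() for rr in(.034,.042,.05)])
```

```text
0.025 ['PlanningError', 'sense', 'tips_ahead']
0.131 [array([237., 287.]), array([233., 302.]), array([229., 316.])]
0.14 [array([237., 273.]), array([233., 287.]), array([229., 302.])]
0.145 [array([236., 265.]), array([232., 279.]), array([228., 294.])]
0.15 [array([236., 257.]), array([232., 271.]), array([228., 286.])]
```

```bash
python3 -m jog '{"rot":[[0,0,-7],[0,0,-7],[0,0,-6],[0,0,-3],[0,0,0]],"delta_pos":[[0,0,-8],[0,0,-8],[0,0,-8],[0,0,-5],[0,0,0]],"grip":[79,79,79,79,79]}'
python3 -m jog '{"rot":[[0,0,0],[0,0,0],[0,0,0],[0,0,0],[0,0,0],[0,0,0]],"delta_pos":[[0,0,-4],[0,0,-4],[0,0,-4],[0,0,-4],[0,0,-2],[0,0,0]],"grip":[79,79,79,79,79,79]}'
python3 -m jog '{"rot":[[0,0,3],[0,0,4],[0,0,5],[0,0,5],[0,0,5],[0,0,4],[0,0,4]],"delta_pos":[[0,0,0],[0,0,0],[0,0,0],[0,0,0],[0,0,0],[0,0,0],[0,0,0]],"grip":[79,79,79,79,79,79,79]}'
python3 - <<'E'
from station import r,vision
from h import *
s=r.sense();R=s['ee_rot'];print(s['tcp_pos'],np.degrees(np.arctan2(R[1,1],R[0,1])),s['wrist_force'],s['moment'],s['joints'][5])
c=vision.capture('scene');crop(c,225,150,110,90,6,'pics/x5.png')
E
```

```text
time_s: 10.6
tcp_pos: [0.6158, -0.0167, 0.1257]
ee_rot: [[-0.994, 0.113, -0.002], [0.113, 0.994, -0.0], [0.002, -0.0, -1.0]]
wrist_force: [-0.2, 0.6, 0.0]
gripper_width: 0.789
time_s: 11.1
tcp_pos: [0.6162, -0.0167, 0.1083]
ee_rot: [[-0.994, 0.112, -0.001], [0.112, 0.994, -0.0], [0.001, -0.0, -1.0]]
wrist_force: [-0.3, 0.4, 0.2]
gripper_width: 0.789
time_s: 11.68
tcp_pos: [0.6172, -0.0165, 0.1092]
ee_rot: [[-0.915, -0.403, 0.001], [-0.403, 0.915, 0.0], [-0.001, -0.0, -1.0]]
wrist_force: [1.3, -0.3, 0.7]
gripper_width: 0.789
[ 0.61715841 -0.01654946  0.10918667] 113.74675741688273 [ 1.26329185 -0.3165778   0.73052962] [ 0.04307033 -0.38989048 -0.05334857] -79.73032069630587
```

View pics/x5.png

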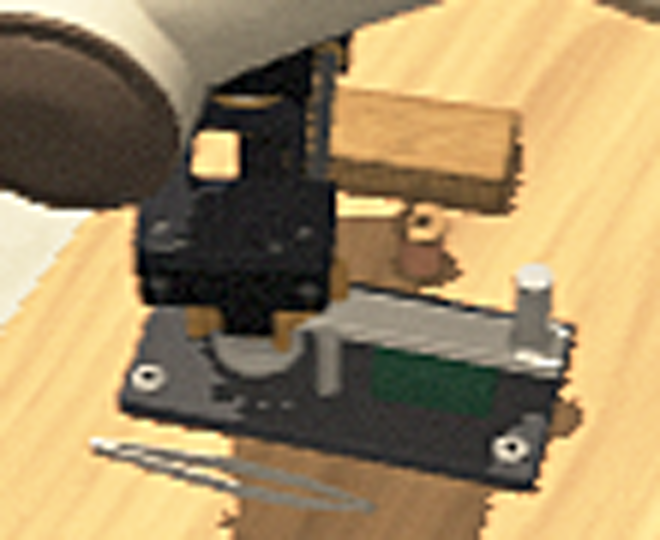

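```bash
python3 -m jog '{"rot":[[0,0,6],[0,0,6],[0,0,6],[0,0,6],[0,0,6],[0,0,6],[0,0,6],[0,0,6],[0,0,6],[0,0,6]],"delta_pos":[[0,0,0],[0,0,0],[0,0,0],[0,0,0],[0,0,0],[0,0,0],[0,0,0],[0,0,0],[0,0,0],[0,0,0]],"grip":[79,79,79,79,79,79,79,79,79,79]}'
python3 -c "
from station import r
print(r.sense()['moment'])"
python3 -m jog '{"rot":[[0,0,6],[0,0,6],[0,0,6],[0,0,6],[0,0,6],[0,0,6],[0,0,6],[0,0,6],[0,0,6],[0,0,6]],"delta_pos":[[0,0,0],[0,0,0],[0,0,0],[0,0,0],[0,0,0],[0,0,0],[0,0,0],[0,0,0],[0,0,0],[0,0,0]],"grip":[79,79,79,79,79,79,79,79,79,79]}'
python3 -m jog '{"rot":[[0,0,6],[0,0,6],[0,0,6],[0,0,6],[0,0,6],[0,0,6],[0,0,6],[0,0,6],[0,0,6],[0,0,6]],"delta_pos":[[0,0,0],[0,0,0],[0,0,0],[0,0,0],[0,0,0],[0,0,0],[0,0,0],[0,0,0],[0,0,0],[0,0,0]],"grip":[79,79,79,79,79,79,79,79,79,79]}'
python3 -m jog '{"rot":[[0,0,6],[0,0,6],[0,0,6],[0,0,5],[0,0,4],[0,0,3],[0,0,2],[0,0,1],[0,0,0]],"delta_pos":[[0,0,0],[0,0,0],[0,0,0],[0,0,0],[0,0,0],[0,0,0],[0,0,0],[0,0,0],[0,0,0]],"grip":[79,79,79,79,79,79,79,79,79]}'
python3 - <<'E'
from station import r,vision
from h import *
s=r.sense();R=s['ee_rot'];print(s['tcp_pos'],np.degrees(np.arctan2(R[1,1],R[0,1])),s['wrist_force'],s['moment'],s['joints'][5])
E
```

```text
time_s: 12.57
tcp_pos: [0.6167, -0.0173, 0.1092]
ee_rot: [[-0.109, -0.994, 0.0], [-0.994, 0.109, -0.001], [0.001, -0.0, -1.0]]
wrist_force: [0.4, -2.0, -0.6]
gripper_width: 0.792
[-0.51680997 -0.1495893  -0.07319503]
time_s: 13.4
tcp_pos: [0.6172, -0.0172, 0.1094]
ee_rot: [[0.806, -0.591, 0.001], [-0.591, -0.806, -0.001], [0.002, -0.0, -1.0]]
wrist_force: [0.9, -2.1, -0.8]
gripper_width: 0.788
time_s: 14.23
tcp_pos: [0.6175, -0.0168, 0.1095]
ee_rot: [[0.915, 0.403, 0.002], [0.403, -0.915, -0.0], [0.002, 0.001, -1.0]]
wrist_force: [1.8, -1.8, 0.2]
gripper_width: 0.788
time_s: 14.98
tcp_pos: [0.617, -0.017, 0.1094]
ee_rot: [[0.552, 0.834, 0.001], [0.834, -0.552, -0.0], [0.0, 0.001, -1.0]]
wrist_force: [0.8, -1.5, 1.1]
gripper_width: 0.789
[ 0.61697405 -0.01696187  0.10939335] -33.502457095968964 [ 0.75061301 -1.53556573  1.07612492] [-0.64768784 -0.24812691 -0.04512588] 133.02356815382294
```

```bash
python3 -m jog '{"rot":[[0,0,-3],[0,0,-2],[0,0,0],[0,0,0],[0,0,-5],[0,0,-7],[0,0,-7],[0,0,-7],[0,0,-7],[0,0,-7]],"delta_pos":[[0,0,0],[0,0,4],[0,0,10],[0,0,10],[0,0,6],[0,0,0],[0,0,0],[0,0,0],[0,0,0],[0,0,0]],"grip":[79,79,79,79,79,79,79,79,79,79]}'
python3 -m jog '{"rot":[[0,0,-7],[0,0,-7],[0,0,-7],[0,0,-7],[0,0,-7],[0,0,-7],[0,0,-7],[0,0,-7],[0,0,-7],[0,0,-7]],"delta_pos":[[0,0,0],[0,0,0],[0,0,0],[0,0,0],[0,0,0],[0,0,0],[0,0,0],[0,0,0],[0,0,0],[0,0,0]],"grip":[79,79,79,79,79,79,79,79,79,79]}'
python3 -m jog '{"rot":[[0,0,-7],[0,0,-7],[0,0,-7],[0,0,-7],[0,0,-7],[0,0,-7],[0,0,-7],[0,0,-7],[0,0,-7],[0,0,-7]],"delta_pos":[[0,0,0],[0,0,0],[0,0,0],[0,0,0],[0,0,0],[0,0,0],[0,0,0],[0,0,0],[0,0,0],[0,0,0]],"grip":[79,79,79,79,79,79,79,79,79,79]}'
python3 -m jog '{"rot":[[0,0,-7],[0,0,-7],[0,0,-7],[0,0,-7],[0,0,-7],[0,0,-7],[0,0,-7],[0,0,-5],[0,0,-4],[0,0,-2]],"delta_pos":[[0,0,0],[0,0,0],[0,0,0],[0,0,0],[0,0,0],[0,0,0],[0,0,0],[0,0,0],[0,0,0],[0,0,0]],"grip":[79,79,79,79,79,79,79,79,79,79]}'
python3 - <<'E'
from station import r,vision
from h import *
c=vision.capture('scene');crop(c,235,160,65,60,9,'pics/x6.png');c=vision.capture('scene')
s=r.sense();R=s['ee_rot'];print(s['tcp_pos'],np.degrees(np.arctan2(R[1,1],R[0,1])),s['wrist_force'],s['moment'],s['joints'][5])
for b in(-3,-9,-15):
 for a in(60,120,180,240):
  a=np.radians(a+b);print(((proj(c,(.6172+.041*np.cos(a),-.0167+.041*np.sin(a),.106))-[235,160])*9).round(),end='')
 print()
E
```

```text
time_s: 15.82
tcp_pos: [0.6169, -0.0164, 0.1402]
ee_rot: [[0.981, 0.195, 0.001], [0.195, -0.981, 0.0], [0.001, -0.0, -1.0]]
wrist_force: [0.3, -0.6, -0.7]
gripper_width: 0.786
time_s: 16.65
tcp_pos: [0.6169, -0.0164, 0.1402]
ee_rot: [[0.518, -0.855, 0.001], [-0.855, -0.518, 0.0], [0.0, -0.001, -1.0]]
wrist_force: [-0.3, 0.3, -0.0]
gripper_width: 0.787
time_s: 17.48
tcp_pos: [0.6169, -0.0164, 0.1402]
ee_rot: [[-0.626, -0.78, 0.001], [-0.78, 0.626, 0.0], [-0.001, -0.001, -1.0]]
wrist_force: [0.3, -0.4, 0.9]
gripper_width: 0.789
time_s: 18.32
tcp_pos: [0.6169, -0.0164, 0.1402]
ee_rot: [[-0.989, 0.149, 0.001], [0.149, 0.989, 0.0], [-0.001, 0.001, -1.0]]
wrist_force: [0.6, 0.8, 0.2]
gripper_width: 0.786
[ 0.61690217 -0.01638531  0.14008214] 81.57760318468199 [ 0.56766322 -0.44795227 -0.47838849] [-0.00224871 -0.15298042  0.02030584] -111.90575687640884
[164. 363.][289. 419.][418. 363.][418. 253.]
[158. 352.][274. 419.][409. 373.][425. 263.]
[153. 342.][259. 417.][400. 382.][431. 274.]
```

View pics/x6.png

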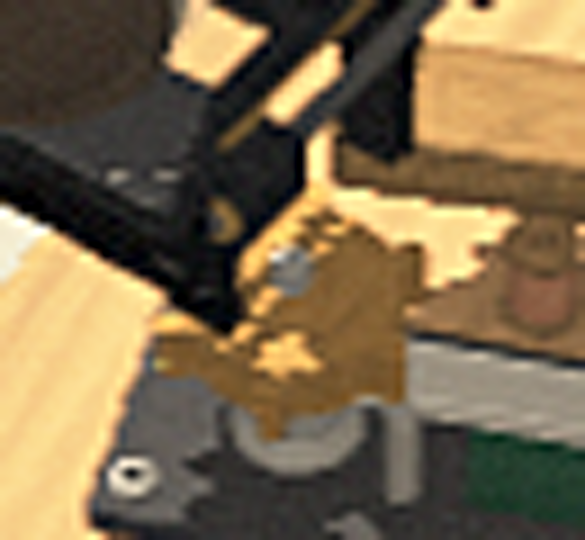

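```bash
python3 -m jog '{"rot":[[0,0,-1],[0,0,0],[0,0,0],[0,0,0],[0,0,0],[0,0,0],[0,0,3],[0,0,4],[0,0,5],[0,0,6]],"delta_pos":[[0,0,-8],[0,0,-8],[0,0,-6],[0,0,-5],[0,0,-4],[0,0,0],[0,0,0],[0,0,0],[0,0,0],[0,0,0]],"grip":[79,79,79,79,79,79,79,79,79,79]}'
python3 -m jog '{"rot":[[0,0,6],[0,0,6],[0,0,6],[0,0,6],[0,0,6],[0,0,6],[0,0,6],[0,0,6],[0,0,6],[0,0,6]],"delta_pos":[[0,0,0],[0,0,0],[0,0,0],[0,0,0],[0,0,0],[0,0,0],[0,0,0],[0,0,0],[0,0,0],[0,0,0]],"grip":[79,79,79,79,79,79,79,79,79,79]}'
python3 -c "
from station import r
print(r.sense()['moment'])"
python3 -m jog '{"rot":[[0,0,6],[0,0,6],[0,0,6],[0,0,6],[0,0,6],[0,0,6],[0,0,6],[0,0,6],[0,0,6],[0,0,6]],"delta_pos":[[0,0,0],[0,0,0],[0,0,0],[0,0,0],[0,0,0],[0,0,0],[0,0,0],[0,0,0],[0,0,0],[0,0,0]],"grip":[79,79,79,79,79,79,79,79,79,79]}'
python3 -m jog '{"rot":[[0,0,6],[0,0,6],[0,0,6],[0,0,6],[0,0,6],[0,0,6],[0,0,6],[0,0,6],[0,0,6],[0,0,6]],"delta_pos":[[0,0,0],[0,0,0],[0,0,0],[0,0,0],[0,0,0],[0,0,0],[0,0,0],[0,0,0],[0,0,0],[0,0,0]],"grip":[79,79,79,79,79,79,79,79,79,79]}'
python3 -m jog '{"rot":[[0,0,6],[0,0,6],[0,0,6],[0,0,6],[0,0,6],[0,0,6],[0,0,5],[0,0,4],[0,0,2],[0,0,1]],"delta_pos":[[0,0,0],[0,0,0],[0,0,0],[0,0,0],[0,0,0],[0,0,0],[0,0,0],[0,0,0],[0,0,0],[0,0,0]],"grip":[79,79,79,79,79,79,79,79,79,79]}'
python3 - <<'E'
from station import r,vision
from h import *
s=r.sense();R=s['ee_rot'];print(s['tcp_pos'],np.degrees(np.arctan2(R[1,1],R[0,1])),s['wrist_force'],s['moment'],s['joints'][5])
E
```

```text
time_s: 19.25
tcp_pos: [0.6175, -0.0165, 0.1081]
ee_rot: [[-0.988, -0.153, 0.002], [-0.153, 0.988, 0.0], [-0.002, 0.0, -1.0]]
wrist_force: [1.2, -1.3, -1.4]
gripper_width: 0.791
time_s: 20.08
tcp_pos: [0.6168, -0.0172, 0.1081]
ee_rot: [[-0.361, -0.933, 0.0], [-0.933, 0.361, -0.001], [0.001, -0.001, -1.0]]
wrist_force: [0.2, -2.6, -1.5]
gripper_width: 0.792
[-0.53338111 -0.22810256 -0.04375816]
time_s: 20.92
tcp_pos: [0.617, -0.0173, 0.1082]
ee_rot: [[0.627, -0.779, 0.001], [-0.779, -0.627, -0.001], [0.001, -0.0, -1.0]]
wrist_force: [1.4, -2.8, -1.3]
gripper_width: 0.791
time_s: 21.75
tcp_pos: [0.6177, -0.0169, 0.1085]
ee_rot: [[0.988, 0.154, 0.003], [0.154, -0.988, -0.0], [0.003, 0.001, -1.0]]
wrist_force: [2.3, -2.0, -0.4]
gripper_width: 0.791
time_s: 22.58
tcp_pos: [0.6173, -0.0171, 0.1084]
ee_rot: [[0.55, 0.835, 0.002], [0.835, -0.55, -0.001], [0.0, 0.002, -1.0]]
wrist_force: [1.2, -2.4, 0.5]
gripper_width: 0.785
[ 0.61730164 -0.01709333  0.10844598] -33.38279357255461 [ 1.23332948 -2.44297579  0.51110657] [-0.71299824 -0.4357729  -0.0960536 ] 133.14046419050604
```

Same end state as stroke 1 (wheel ≈ 480°). Repeat the return and do the third stroke.

```bash
python3 -m jog '{"rot":[[0,0,-3],[0,0,-2],[0,0,0],[0,0,0],[0,0,-5],[0,0,-7],[0,0,-7],[0,0,-7],[0,0,-7],[0,0,-7]],"delta_pos":[[0,0,0],[0,0,4],[0,0,10],[0,0,10],[0,0,7],[0,0,0],[0,0,0],[0,0,0],[0,0,0],[0,0,0]],"grip":[79,79,79,79,79,79,79,79,79,79]}'
python3 -m jog '{"rot":[[0,0,-7],[0,0,-7],[0,0,-7],[0,0,-7],[0,0,-7],[0,0,-7],[0,0,-7],[0,0,-7],[0,0,-7],[0,0,-7]],"delta_pos":[[0,0,0],[0,0,0],[0,0,0],[0,0,0],[0,0,0],[0,0,0],[0,0,0],[0,0,0],[0,0,0],[0,0,0]],"grip":[79,79,79,79,79,79,79,79,79,79]}'
python3 -m jog '{"rot":[[0,0,-7],[0,0,-7],[0,0,-7],[0,0,-7],[0,0,-7],[0,0,-7],[0,0,-7],[0,0,-7],[0,0,-7],[0,0,-7]],"delta_pos":[[0,0,0],[0,0,0],[0,0,0],[0,0,0],[0,0,0],[0,0,0],[0,0,0],[0,0,0],[0,0,0],[0,0,0]],"grip":[79,79,79,79,79,79,79,79,79,79]}'
python3 -m jog '{"rot":[[0,0,-7],[0,0,-7],[0,0,-7],[0,0,-7],[0,0,-7],[0,0,-7],[0,0,-7],[0,0,-5],[0,0,-4],[0,0,-2]],"delta_pos":[[0,0,0],[0,0,0],[0,0,0],[0,0,0],[0,0,0],[0,0,0],[0,0,0],[0,0,0],[0,0,0],[0,0,0]],"grip":[79,79,79,79,79,79,79,79,79,79]}'
python3 -m jog '{"rot":[[0,0,-1],[0,0,0],[0,0,0],[0,0,0],[0,0,0],[0,0,0]],"delta_pos":[[0,0,-8],[0,0,-8],[0,0,-6],[0,0,-5],[0,0,-4],[0,0,0]],"grip":[79,79,79,79,79,79]}'
```

```text
time_s: 23.42
tcp_pos: [0.617, -0.0164, 0.1403]
ee_rot: [[0.981, 0.195, 0.002], [0.195, -0.981, 0.0], [0.002, 0.0, -1.0]]
wrist_force: [-0.1, -1.0, -1.0]
gripper_width: 0.789
time_s: 24.25
tcp_pos: [0.617, -0.0165, 0.1403]
ee_rot: [[0.519, -0.855, 0.002], [-0.855, -0.519, 0.0], [0.001, -0.002, -1.0]]
wrist_force: [0.3, -0.1, 0.3]
gripper_width: 0.788
time_s: 25.08
tcp_pos: [0.617, -0.0165, 0.1403]
ee_rot: [[-0.626, -0.78, 0.002], [-0.78, 0.626, 0.0], [-0.001, -0.001, -1.0]]
wrist_force: [-0.7, 0.2, 0.3]
gripper_width: 0.79
time_s: 25.92
tcp_pos: [0.617, -0.0165, 0.1402]
ee_rot: [[-0.989, 0.149, 0.002], [0.149, 0.989, 0.0], [-0.002, 0.001, -1.0]]
wrist_force: [0.1, 0.8, 0.0]
gripper_width: 0.791
time_s: 26.42
tcp_pos: [0.6158, -0.0168, 0.1065]
ee_rot: [[-0.986, 0.164, -0.002], [0.164, 0.986, -0.0], [0.002, -0.001, -1.0]]
wrist_force: [-0.5, -0.6, 0.7]
gripper_width: 0.793
```

```bash
python3 -m jog '{"rot":[[0,0,3],[0,0,4],[0,0,5],[0,0,6]],"delta_pos":[[0,0,0],[0,0,0],[0,0,0],[0,0,0]],"grip":[79,79,79,79]}'
python3 -m jog '{"rot":[[0,0,6],[0,0,6],[0,0,6],[0,0,6],[0,0,6],[0,0,6],[0,0,6],[0,0,6],[0,0,6],[0,0,6]],"delta_pos":[[0,0,0],[0,0,0],[0,0,0],[0,0,0],[0,0,0],[0,0,0],[0,0,0],[0,0,0],[0,0,0],[0,0,0]],"grip":[79,79,79,79,79,79,79,79,79,79]}'
python3 -m jog '{"rot":[[0,0,6],[0,0,6],[0,0,6],[0,0,6],[0,0,6],[0,0,6],[0,0,6],[0,0,6],[0,0,6],[0,0,6]],"delta_pos":[[0,0,0],[0,0,0],[0,0,0],[0,0,0],[0,0,0],[0,0,0],[0,0,0],[0,0,0],[0,0,0],[0,0,0]],"grip":[79,79,79,79,79,79,79,79,79,79]}'
python3 -m jog '{"rot":[[0,0,6],[0,0,6],[0,0,6],[0,0,6],[0,0,6],[0,0,6],[0,0,6],[0,0,6],[0,0,6],[0,0,6]],"delta_pos":[[0,0,0],[0,0,0],[0,0,0],[0,0,0],[0,0,0],[0,0,0],[0,0,0],[0,0,0],[0,0,0],[0,0,0]],"grip":[79,79,79,79,79,79,79,79,79,79]}'
python3 -m jog '{"rot":[[0,0,6],[0,0,6],[0,0,6],[0,0,6],[0,0,6],[0,0,6],[0,0,5],[0,0,4],[0,0,2],[0,0,1]],"delta_pos":[[0,0,0],[0,0,0],[0,0,0],[0,0,0],[0,0,0],[0,0,0],[0,0,0],[0,0,0],[0,0,0],[0,0,0]],"grip":[79,79,79,79,79,79,79,79,79,79]}'
python3 -m jog '{"rot":[[0,0,-2],[0,0,-2],[0,0,-1],[0,0,0],[0,0,0],[0,0,0],[0,0,0],[0,0,0],[0,0,0],[0,0,0]],"delta_pos":[[0,0,0],[0,0,4],[0,0,10],[0,0,15],[0,0,20],[0,0,20],[0,0,15],[0,0,0],[0,0,0],[0,0,0]],"grip":[79,79,79,79,79,79,50,0,0,0]}'
python3 - <<'E'
from station import r,vision
from h import *
s=r.sense();R=s['ee_rot'];print(s['tcp_pos'],np.degrees(np.arctan2(R[1,1],R[0,1])),s['wrist_force'],s['moment'],s['joints'])
c=vision.capture('scene');crop(c,205,120,130,120,5,'pics/x7.png')
E
```

```text
time_s: 26.75
tcp_pos: [0.6174, -0.0165, 0.1081]
ee_rot: [[-0.988, -0.153, 0.002], [-0.153, 0.988, 0.0], [-0.002, -0.0, -1.0]]
wrist_force: [1.2, -0.6, 0.1]
gripper_width: 0.792
time_s: 27.58
tcp_pos: [0.6168, -0.0172, 0.1081]
ee_rot: [[-0.361, -0.933, 0.0], [-0.933, 0.361, -0.001], [0.001, -0.001, -1.0]]
wrist_force: [0.1, -2.4, 0.2]
gripper_width: 0.79
time_s: 28.42
tcp_pos: [0.617, -0.0173, 0.1082]
ee_rot: [[0.627, -0.779, 0.001], [-0.779, -0.627, -0.001], [0.001, -0.0, -1.0]]
wrist_force: [1.2, -3.0, 0.5]
gripper_width: 0.792
time_s: 29.25
tcp_pos: [0.6177, -0.0168, 0.1085]
ee_rot: [[0.988, 0.154, 0.003], [0.154, -0.988, -0.0], [0.003, 0.001, -1.0]]
wrist_force: [1.9, -0.3, -0.0]
gripper_width: 0.785
time_s: 30.08
tcp_pos: [0.6173, -0.0171, 0.1084]
ee_rot: [[0.55, 0.835, 0.002], [0.835, -0.55, -0.001], [0.0, 0.002, -1.0]]
wrist_force: [0.6, -2.8, 0.7]
gripper_width: 0.791
time_s: 30.92
tcp_pos: [0.6159, -0.0165, 0.1913]
ee_rot: [[0.622, 0.783, -0.001], [0.783, -0.622, 0.0], [-0.001, -0.001, -1.0]]
wrist_force: [-0.4, -0.9, 0.5]
gripper_width: 0.569
[ 0.6159246  -0.01652551  0.19134846] -38.46333577589298 [-0.41809679 -0.92199331  0.46709041] [-0.15364045 -0.06661378  0.02181001] [ 1.34776355e+01  2.23926561e+01 -3.22954668e+00 -3.66991417e-02
 -6.44457751e+01  1.28074899e+02]
```

View pics/x7.png

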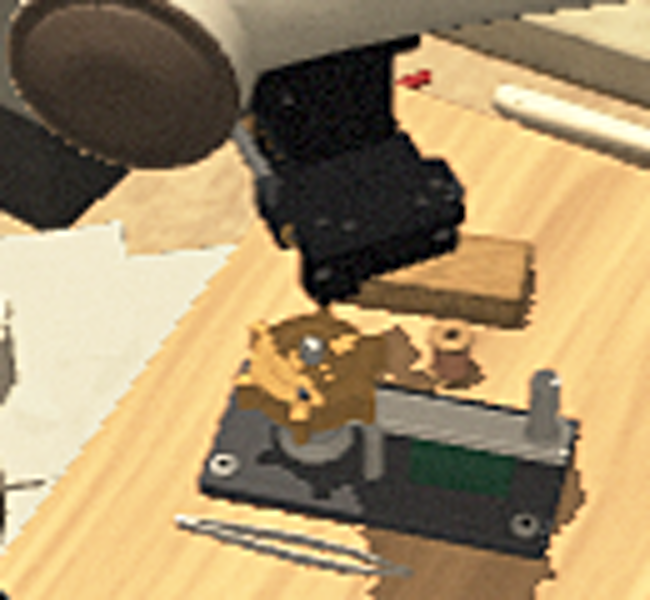

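```bash
python3 -m jog '{"rot":[[0,0,-7],[0,0,-7],[0,0,-7],[0,0,-7],[0,0,-7],[0,0,-7],[0,0,-7],[0,0,-7],[0,0,-7],[0,0,-7]],"delta_pos":[[-10,0,0],[-12,0,0],[-12,0,0],[-12,0,0],[-12,0,0],[-12,0,0],[-12,0,0],[-12,0,0],[-12,0,0],[-12,-1,0]],"grip":[0,0,0,0,0,0,0,0,0,0]}'
python3 -m jog '{"rot":[[0,0,-7],[0,0,-7],[0,0,-7],[0,0,-7],[0,0,-7],[0,0,-7],[0,0,-7],[0,0,-7],[0,0,-6],[0,0,0]],"delta_pos":[[-3,0,0],[0,0,0],[0,0,0],[0,0,0],[0,0,0],[0,0,0],[0,0,-5],[0,0,-10],[0,0,-5],[0,0,0]],"grip":[0,0,0,0,0,0,0,0,0,0]}'
python3 - <<'E'
from station import r,vision
from h import *
s=r.sense();R=s['ee_rot'];print(s['tcp_pos'],np.degrees(np.arctan2(R[1,1],R[0,1])),s['gripper_width'],s['joints'])
c=vision.capture('scene');crop(c,205,120,130,120,5,'pics/x8.png')
C=np.array([.6172,-.0167]);F=[C+.1213*np.array([np.cos(a),np.sin(a)]) for a in np.radians(np.arange(-179.5,-86,5))]
print((np.diff(F,axis=0)*1000).round(1).tolist(),F[-1])
for z in(.092,.134):print((proj(c,(.5012,-.0445,z))-[205,120])*5)
for w in(-.0095,.0095):print((proj(c,(.496+0*w,-.0177+w,s['tcp_pos'][2]-.025))-[205,120])*5)
E
```

```text
time_s: 31.8
tcp_pos: [0.4973, -0.0177, 0.1908]
ee_rot: [[0.947, -0.322, -0.003], [-0.322, -0.947, -0.001], [-0.002, 0.001, -1.0]]
wrist_force: [-0.5, 0.3, -1.3]
gripper_width: 0.002
time_s: 32.63
tcp_pos: [0.4939, -0.0179, 0.1697]
ee_rot: [[0.164, -0.987, -0.005], [-0.987, -0.164, -0.001], [0.0, 0.005, -1.0]]
wrist_force: [0.5, 0.5, -0.1]
gripper_width: 0.001
[ 0.49394796 -0.01788382  0.16971419] -170.5800154163261 0.0014668841658737523 [ 1.67653336e+01  1.21117101e+01 -2.15914162e+01 -4.34763779e-02
 -5.65881119e+01 -7.32131319e+00]
[[0.6, -10.6], [1.5, -10.5], [2.4, -10.3], [3.3, -10.1], [4.1, -9.7], [5.0, -9.3], [5.8, -8.9], [6.5, -8.3], [7.2, -7.7], [7.9, -7.1], [8.5, -6.4], [9.0, -5.6], [9.4, -4.8], [9.8, -4.0], [10.1, -3.1], [10.4, -2.2], [10.5, -1.3], [10.6, -0.4]] [ 0.61825853 -0.13799538]
[541.16586401 430.53350108]
[544.6843756  376.17523352]
[540.24243795 389.40496127]
[523.49661135 416.09718721]
```

View pics/x8.png

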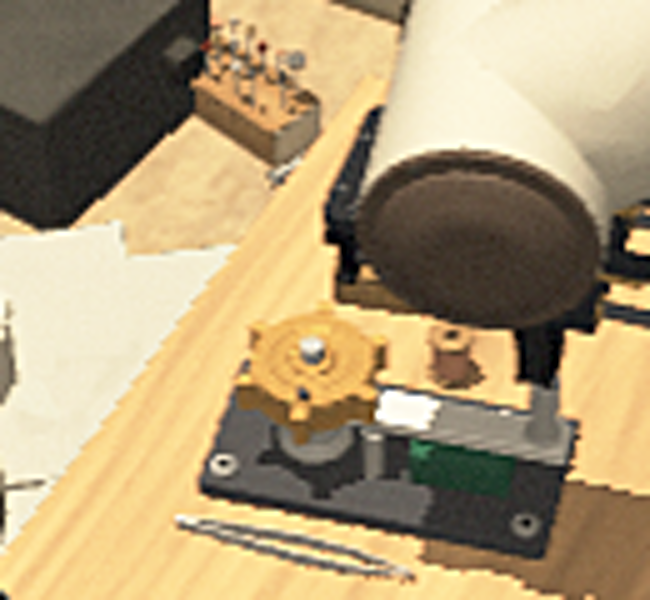

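```bash
python3 -m jog '{"rot":[[0,0,0],[0,0,0],[0,0,0],[0,0,0],[0,0,0],[0,0,0],[0,0,0]],"delta_pos":[[0,0,-10],[0,0,-12],[0,0,-12],[0,0,-8],[0,0,-6],[0,0,-2],[0,0,0]],"grip":[0,0,0,0,0,0,0]}'
python3 -m jog '{"rot":[[0,0,5],[0,0,5],[0,0,5],[0,0,5]],"delta_pos":[[0.6,-10.6,0],[1.5,-10.5,0],[2.4,-10.3,0],[3.3,-10.1,0]],"grip":[0,0,0,0]}'
python3 -c "
from station import r
s=r.sense();print(s['moment'],s['wrist_force'])"
```

```text
time_s: 33.27
tcp_pos: [0.4954, -0.0177, 0.1215]
ee_rot: [[0.166, -0.986, -0.001], [-0.986, -0.166, -0.0], [0.0, 0.001, -1.0]]
wrist_force: [0.9, -0.6, 0.3]
gripper_width: 0.005
time_s: 33.6
tcp_pos: [0.5035, -0.0592, 0.1225]
ee_rot: [[0.497, -0.868, 0.001], [-0.868, -0.497, 0.001], [-0.0, -0.001, -1.0]]
wrist_force: [0.0, 1.3, 0.0]
gripper_width: 0.008
[0.54836784 0.0387909  0.02708392] [1.72966101e-02 1.26872440e+00 7.65144306e-05]
```

```bash
python3 -m jog '{"rot":[[0,0,5],[0,0,5],[0,0,5],[0,0,5],[0,0,5],[0,0,5],[0,0,5]],"delta_pos":[[4.1,-9.7,0],[5,-9.3,0],[5.8,-8.9,0],[6.5,-8.3,0],[7.2,-7.7,0],[7.9,-7.1,0],[8.5,-6.4,0]],"grip":[0,0,0,0,0,0,0]}'
python3 -m jog '{"rot":[[0,0,5],[0,0,5],[0,0,5],[0,0,5],[0,0,3],[0,0,2]],"delta_pos":[[9,-5.6,0],[9.4,-4.8,0],[9.8,-4,0],[10.1,-3.1,0],[6,-1.5,0],[4.4,-0.7,0]],"grip":[0,0,0,0,0,0]}'
python3 - <<'E'
from station import r,vision
from h import *
s=r.sense();R=s['ee_rot'];print(s['tcp_pos'],np.degrees(np.arctan2(R[1,1],R[0,1])),s['wrist_force'],s['moment'])
p=s['tcp_pos'][:2]-[.6172,-.0167];print(np.hypot(*p),'bar angle',np.degrees(np.arctan2(p[1],p[0]))+8.3+166.5)
E
```

```text
time_s: 34.18
tcp_pos: [0.548, -0.1171, 0.1223]
ee_rot: [[0.905, -0.426, -0.001], [-0.426, -0.905, -0.0], [-0.001, 0.001, -1.0]]
wrist_force: [-0.8, 0.0, -0.1]
gripper_width: 0.006
time_s: 34.68
tcp_pos: [0.5973, -0.1369, 0.1223]
ee_rot: [[1.0, -0.006, -0.001], [-0.006, -1.0, -0.001], [-0.001, 0.001, -1.0]]
wrist_force: [-1.2, -0.3, 0.1]
gripper_width: 0.003
[ 0.59732066 -0.13688514  0.12226571] -90.31958806032145 [-1.17329768 -0.30309078  0.05948948] [-0.32414458  0.31098879  0.02939386]
0.12181812318967496 bar angle 75.4079726919471
```

```bash
python3 -m jog '{"rot":[[0,0,2],[0,0,2],[0,0,2],[0,0,2],[0,0,0]],"delta_pos":[[5.5,-0.5,0],[5.5,-0.4,0],[5,-0.2,0],[4,0,0],[0,0,0]],"grip":[0,0,0,0,0]}'
python3 -m jog '{"rot":[[0,0,1],[0,0,1],[0,0,0]],"delta_pos":[[2.5,0,0],[2.5,0,0],[0,0,0]],"grip":[0,0,0]}'
python3 -m jog '{"rot":[[0,0,1],[0,0,0],[0,0,0]],"delta_pos":[[2,0,0],[2,0,0],[0,0,0]],"grip":[0,0,0]}'
python3 - <<'E'
from station import r,vision
from h import *
s=r.sense();R=s['ee_rot'];print(s['tcp_pos'],np.degrees(np.arctan2(R[1,1],R[0,1])),s['wrist_force'],s['moment'])
p=s['tcp_pos'][:2]-[.6172,-.0167];print(np.hypot(*p),'bar angle',np.degrees(np.arctan2(p[1],p[0]))+8.3+166.5)
E
```

```text
time_s: 35.1
tcp_pos: [0.6177, -0.1377, 0.1223]
ee_rot: [[0.991, 0.132, 0.001], [0.132, -0.991, -0.0], [0.001, 0.001, -1.0]]
wrist_force: [0.6, -1.0, 0.8]
gripper_width: 0.009
time_s: 35.35
tcp_pos: [0.6225, -0.1374, 0.1222]
ee_rot: [[0.986, 0.167, 0.001], [0.167, -0.986, -0.0], [0.001, 0.0, -1.0]]
wrist_force: [-0.3, -1.7, 0.3]
gripper_width: 0.006
time_s: 35.6
tcp_pos: [0.6265, -0.1372, 0.1221]
ee_rot: [[0.983, 0.183, 0.001], [0.183, -0.983, 0.0], [0.001, 0.0, -1.0]]
wrist_force: [-0.7, -1.2, 0.6]
gripper_width: 0.006
[ 0.62648607 -0.13716623  0.12206543] -79.44908301771648 [-0.71108533 -1.21913589  0.64125498] [-0.09696753  0.09702747 -0.02447716]
0.12082360696885587 bar angle 89.20789696576377
```

```bash
for i in 1 2 3; do echo; done >/dev/null
python3 -m jog '{"rot":[[0,0,0],[0,0,0]],"delta_pos":[[2,0.2,0],[0,0,0]],"grip":[0,0]}'
python3 -m jog '{"rot":[[0,0,0],[0,0,0]],"delta_pos":[[2,0.2,0],[0,0,0]],"grip":[0,0]}'
python3 - <<'E'
from station import r,vision
from h import *
s=r.sense();print(s['moment'])
t=vision.capture('top');pickle.dump(t,open('t9.pkl','wb'));c=vision.capture('scene');pickle.dump(c,open('c9.pkl','wb'))
E
```

```text
time_s: 35.77
tcp_pos: [0.6279, -0.137, 0.1219]
ee_rot: [[0.983, 0.183, -0.001], [0.183, -0.983, 0.0], [-0.001, -0.0, -1.0]]
wrist_force: [-1.6, -0.1, 2.1]
gripper_width: 0.007
time_s: 35.93
tcp_pos: [0.628, -0.1371, 0.1218]
ee_rot: [[0.983, 0.183, -0.005], [0.183, -0.983, -0.0], [-0.005, -0.001, -1.0]]
wrist_force: [-5.7, 0.3, 3.6]
gripper_width: 0.006
[-0.03695407  1.79087384  0.054819  ]
```

```bash
python3 -m jog '{"rot":[[0,0,0],[0,0,0],[0,0,0],[0,0,0],[0,0,0],[0,0,0],[0,0,0],[0,0,0],[0,0,0],[0,0,0]],"delta_pos":[[-4,0,0],[-8,0,0],[-4,0,4],[0,0,12],[0,0,20],[0,0,25],[0,0,25],[0,0,15],[-15,5,0],[-30,10,0]],"grip":[0,0,0,0,0,0,0,0,0,0]}'
python3 -m jog '{"rot":[[0,0,0],[0,0,0],[0,0,0],[0,0,0],[0,0,0],[0,0,0],[0,0,0]],"delta_pos":[[-35,0,0],[-35,0,0],[-35,0,0],[-35,0,0],[-20,0,0],[0,0,0],[0,0,0]],"grip":[0,0,0,0,0,0,0]}'
python3 - <<'E'
from station import r,vision
from h import *
c=vision.capture('scene');t=vision.capture('top');pickle.dump((c,t),open('e.pkl','wb'))
s0=pickle.load(open('scene.pkl','rb'))
g=lambda f:cv2.cvtColor(f,cv2.COLOR_RGB2HSV)
for n,f in(('0',s0['frame']),('1',c['frame'])):
    h=g(f);m=(cv2.inRange(h,(50,80,20),(95,255,255))[150:240,225:335]>0);y,x=np.nonzero(m);print('green',m.sum(),x.mean()+225,y.mean()+150,x.min()+225,x.max()+225,y.min()+150,y.max()+150)
for b in(0,80,90):
  a=np.radians(-166.5+b);print(b,[proj(c,(.6172+.12*np.cos(a),-.0167+.12*np.sin(a),z)).round(1) for z in(.095,.134)])
d=cv2.absdiff(c['frame'],s0['frame']).sum(2)[140:240,225:340]
# grey (low saturation) bright pixels = post / bar
h=g(c['frame']);m=cv2.inRange(h,(0,0,110),(179,60,255))[150:245,250:345]
k,l,st,ce=cv2.connectedComponentsWithStats(m)
for i in range(1,k):
  if st[i,4]>12: print(st[i],ce[i]+[250,150])
E
```

```text
time_s: 36.87
tcp_pos: [0.5715, -0.1222, 0.224]
ee_rot: [[0.983, 0.182, 0.005], [0.182, -0.983, -0.0], [0.005, 0.001, -1.0]]
wrist_force: [-0.1, 0.8, -0.4]
gripper_width: 0.009
time_s: 37.45
tcp_pos: [0.4088, -0.1219, 0.224]
ee_rot: [[0.983, 0.183, 0.004], [0.183, -0.983, 0.0], [0.004, 0.001, -1.0]]
wrist_force: [1.1, 0.2, -0.4]
gripper_width: 0.005
green 175 296.70285714285717 213.16571428571427 287 307 208 218
green 318 297.5 209.77987421383648 287 308 201 219
0 [array([313.6, 205.4]), array([314.2, 195.3])]
80 [array([286.3, 166. ]), array([286.3, 155.7])]
90 [array([278.9, 164.2]), array([278.8, 153.9])]
[26  3  6  4 20] [278.75 154.4 ]
[ 20   8  15  27 179] [276.5698324  172.39664804]
[63 53  6  4 17] [314.88235294 204.52941176]
[11 55 14  7 57] [268.03508772 208.45614035]
[27 55  5 11 33] [279.        209.6969697]
[57 72  6  5 23] [309.47826087 224.17391304]
[ 0 75  6  4 13] [252.46153846 226.23076923]
```

Run:
```python
from h import *
c,t=pickle.load(open('e.pkl','rb'));s0=pickle.load(open('scene.pkl','rb'))
for f in(s0,c):
  v=f['frame'].max(2).astype(np.float32);L=[]
  for a in range(0,360,6):
    p=proj(f,(.6172+.0255*np.cos(np.radians(a)),-.0167+.0255*np.sin(np.radians(a)),.119));L.append((float(cv2.getRectSubPix(v,(1,1),tuple(map(float,p)))[0,0]),a))
  print(sorted(L)[:5])
def diff(n,u,vv,w,h):
  print(n,cv2.phaseCorrelate(s0['frame'][vv:vv+h,u:u+w].mean(2),c['frame'][vv:vv+h,u:u+w].mean(2)))
diff('tweez',236,218,55,22);diff('spool',288,182,16,17);diff('offcut',268,160,48,27);diff('pliers',210,330,70,40)
```

```text
[(87.3625259399414, 114), (125.08731079101562, 108), (184.99310302734375, 120), (220.2054443359375, 102), (232.40475463867188, 258)]
[(90.2156753540039, 108), (128.0554962158203, 102), (180.07472229003906, 114), (213.13050842285156, 96), (235.66290283203125, 30)]
tweez ((-0.01941234793396518, -0.02968944492520187), 0.9956347714872793)
spool ((-0.005864245973693727, 0.02158759018846723), 0.9813731049164809)
offcut ((0.8733540737634904, 0.5580051110404884), 0.2967440200627417)
pliers ((-0.020433196728419034, -0.019676939558195272), 0.9922462764595374)
```

```bash
python3 -c "
from station import finish_job
print(finish_job())"
```

```text
the job is handed in; nothing more can be done
None
```

The lock wheel is loosened by two full turns, the clamp bar stands at its stop, and I have handed the job in at about 38 s of robot time. The hand-in gives no verdict.

**Wheel:** I turned it in three strokes of about 240° each. The two fingertips straddled it, between the ribs, so this was two fingertips rather than the single one you described. A first stroke passed above the ribs without touching them. A picture showed the pin had not moved, so I went about 17 mm lower and repeated it.

**Bar:** With the fingers shut, I pushed the post round its arc. At the stop the arm stalled with about 6 N on the wrist. I then backed off and moved clear.

**Last checks, from the scene camera:**

| Thing | Result |
|---|---|
| Wheel pin | about 6° short of its starting angle, so roughly two turns (about 12.46 rad) |
| Post | top within 1 pixel of where it should be at 90° |
| Wax block | lower and side edges unchanged to 1 pixel |
| Tweezers, spool, pliers | moved less than 0.03 pixel |
| Offcut | image match was poor (correlation 0.3), most likely because the post and bar now stand in front of it; the fingers stayed above it |
| Mallet, calipers, tub | not compared; the arm moved well above or clear of them |

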